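# Bring the gold-foil bottle round to the serving mark

## Task

Turn the drinks carousel on the lounge console by pushing its lobed rim with a fingertip, until the white bottle with the gold foil stands centred at the front, in line with the green lit serving mark on the fixed plinth, and leave it standing there. Do not grip, lift or touch the bottles, the glasses and the jar on the carousel, keep them upright in their places, leave everything else on the console alone, and take the hand clear at the end.

Things in the scene. Friction and masses are not known exactly. Their poses are not given: they have to be found in the camera images.
- plinth: Fixed steel plinth of the carousel, a disc 372 mm across, 10 mm high, white on top. Origin: on the turning axis at the console surface (z = 0). Its -x axis points to the front, where a green lit bar (12 mm wide, 80 mm long, flush, 177 mm from the axis) marks the serving position. Place and heading differ each time; the mark is within 35 degrees of -x. Nothing stands within 60 mm of it but a low bar on the far side.
- front (a point): The serving position: the point 70 mm from the turning axis on the line from the axis to the middle of the green mark, 44 mm above the console (height of the tray's top). The gold-foil bottle's axis must come here. Fixed to the plinth.
- carousel: The turning tray, a black disc 300 mm across, from 26 to 44 mm above the console. Origin: on the turning axis at the console surface; z up; it turns with the tray. Five collars (inside diameter 70 mm, outside 76, 24 mm high) lie 70 mm from the axis at 180, 252, 324, 36 and 108 degrees from its x axis (counter-clockwise), one thing in each. It turns endlessly in use, both ways.
- lobe (a point): Centre of one of ten equal black lobes (finger grips) on the tray's rim, 36 degrees apart; this one is 18 degrees from the tray's x axis. Each is a tab 24 mm wide, its end rounded about a centre 156 mm from the axis (it reaches 168 mm), from 25 to 47 mm above the console. Between lobes the rim is 150 mm from the axis. A push of 2 to 3 N along the rim on a lobe turns the tray; it stops almost at once when let go and stays.
- gold_bottle: The bottle to bring to the front: small white sparkling-wine bottle, 64 mm across and 195 mm high, with gold (brass-coloured) foil over its neck and top, standing in one of the five collars (which one differs) with 3 mm play all round; it rides round with the tray. Origin: centre of its underside; z up. Not to be touched.
- green_bottle: Green glass bottle with black foil, same size as the gold-foil one, standing in a collar. Origin: centre of its underside. Not to be touched.
- cherry_glass: Clear cut-glass tumbler with a red cherry in it, 64 mm across at the foot, 68 mm at the rim, 80 mm high, standing in a collar. Origin: centre of its underside. Not to be touched.
- plain_glass: Clear cut-glass tumbler, empty, same size, standing in a collar. Origin: centre of its underside. Not to be touched.
- jar: Amber jar with a steel lid, 64 mm across, 84 mm high, standing in a collar. Origin: centre of its underside. Not to be touched.
- side_glass: Clear empty tumbler, 68 mm across, 80 mm high, on a cork coaster 100 mm across and 6 mm high at the left of the console. Origin: centre of its underside. Leave alone.
- remote: Black remote control, 145 x 42 x 16 mm, lying at the right of the console. Origin: centre of its underside, x along its length. Leave alone.
- spoon: Bar spoon lying at the right of the console. Leave alone.
- bitters: Small amber bottle with black cap, 48 mm across, 125 mm high, standing at the left of the console. Origin: centre of its underside. Leave alone.

How it is judged:
By the outcome, as a careful person would: the job done as asked, in the order asked, and still so for the second after the job is handed in, with the robot touching nothing.
It also fails if it takes over 64 s, if anything falls off the work surface, if the arm or the gripper's body presses on something with over 40 N, if the wrist force passes 120 N, or if a joint passes its speed limit or range.

## Robot

A 7-joint arm with a two-finger parallel gripper is mounted at the origin on the work surface. World frame = base frame: x ahead of the robot, y to its left, z up, the work surface at z = 0. Lengths are in m, angles in rad, forces in N, time in s.
With the tool pointing down it reaches from about 0.4 to 0.9 m from the base axis. Payload 5.6 kg.
Tool frame: the origin (TCP) lies midway between the tips of the shut fingers; the grasp point (between the pads) lies 19 mm behind it; y points along the fingers, z is the direction in which the jaws open and shut, and the axes are right-handed (so a half turn about y gives the same grasp; the last joint's range is limited). The gripper opens to 92 mm and grips with 3 to 60 N. Pads are 20 mm wide; open, the fingers measure 128 mm over their backs; the gripper's body (75 mm by 189 mm) begins 69 mm behind the grasp point.
Start: joints at [1.128, 0.468, -0.012, 1.603, 0.006, 1.071, -0.056], TCP at [0.253, -0.599, 0.215] pointing down, gripper open.
Joint ranges: [-2.53, 2.53], [-0.31, 2.02], [-1.57, 1.55], [0.28, 2.44], [-1.29, 4.43], [0.15, 1.84], [-2.92, 2.92]. Speed limits (rad/s): [2.57, 2.57, 3.14, 3.14, 3.14, 3.14, 3.14].

## Interface

Orientations are given as a 3x3 rotation matrix whose columns are the frame's x, y, z axes.
In Python, from station import env, effector, solver, viewer, workorder, search_frame, tip_of gives the robot as it stands. Calls block until the motion is done:
- env.reach(position, orientation): joint-space move of the TCP to a pose.
- env.movel(position, frame=None, rate=0.15): straight line of the TCP; frame=None keeps the orientation; rate is the mean speed in m/s.
- env.goto_joints(angles): joint-space move.
- effector.release() and effector.grasp(squeeze=None): open the fingers fully, or close them until they stop; squeeze is the grip in N (None keeps the last).
- env.pause(seconds).
- solver.inverse_kinematics(position, orientation): joint angles nearest the present ones, or None.
- env.sense(): the state.
- viewer.read_camera(name): name is "side" or "top"; returns (picture, depth): 420x560x3 uint8, red, green, blue; 420x560 float32, m along the optical axis (not along the pixel's ray), 0 where there is no reading.
- viewer.camera_info(name): a dict with "intrinsics" (3x3 intrinsics, pixels), "dist_coeffs" ([k1, k2, p1, p2, k3] as OpenCV has them; the pictures are not rectified), "eye" and "rotation" of the camera in the world. Camera axes: x right, y up, looking along -z (the intrinsics and any distortion apply to the point x, -y, -z); pixel columns grow to the right and rows downward; lengths in m; the calibration is good to about 2 mm. A picture is of the moment at which its call begins. camera_info takes no time and is no camera call.
A pose or a line that the arm cannot do raises env.PlanningError and nothing moves.
- workorder.finish_job(): hands the job in, once; it reports no verdict.
Trained networks look in the newest picture that a camera, given by its name, has taken for a name from the list of things; names that differ only in an ending like _2 or _b are one class to them, and where a whole thing is asked for, a point or a joint stands for the part that bears it (a point fixed in the world has none). Each returns a list of dicts, best first, with "score" (0 to 1); they miss things now and then, are a little off and sometimes report something else, mostly with a low value. They report only what shows in the picture. A call takes as long as a camera call.
- search_frame(camera, name): "at" ([x, y, z] in m, in world coordinates, good to about 4 mm: the middle of the surface that is visible of it).
- tip_of(camera, name): "at" ([x, y, z] in m, in world coordinates, good to about 4 mm: a listed point, or the origin of a listed thing).
The state is a dict: "t": time; "joint_positions": joint angles; "joint_velocities": joint speeds; "tau": joint torques, N m; "ee_pos": TCP position; "tcp_rot": TCP orientation; "wrist_force": force on the tool from outside, world axes, zero at the start; "moment": the same for the moment, N m; "gripper_width": finger opening in m.
Only numpy, scipy, OpenCV 4.12 (cv2) and the standard library are available. Lean on these libraries where they do the work, as an engineer would, in place of code of your own. Each camera call takes 0.05 s, during which the arm holds its last target.

## Working session

There is one attempt and no reset: what is moved stays moved. The work goes in short steps, each a Python script; the robot and the scene stay as the last script left them, time stands still between calls to the robot, and variables do not carry over. Pictures are saved under pics/ and viewed, and the job is handed in when it is done.

```bash
ls; mkdir -p pics
python3 - <<'E'
from station import env, viewer, search_frame, tip_of
import cv2
s=env.sense();print(s['t'],s['ee_pos'],s['tcp_rot'],s['gripper_width'])
for c in('top','side'):
    p,d=viewer.read_camera(c);cv2.imwrite(f'pics/{c}0.png',p[:,:,::-1]);i=viewer.camera_info(c);print(c,i)
    for n in('plinth','front','carousel','gold_bottle','lobe','green_bottle'):
        print(c,n,[(r['at'],r['score']) for r in tip_of(c,n)[:3]])
E
```

```text
pics
0.0 [ 0.25268161 -0.59822914  0.21366535] [[-9.21176726e-01 -7.97846040e-04  3.89143679e-01]
 [-3.89144475e-01  1.55809730e-03 -9.21175417e-01]
 [ 1.28632445e-04 -9.99998468e-01 -1.74576034e-03]] 0.09179189739506248
top {'intrinsics': array([[442.72472772,   0.        , 279.81350455],
       [  0.        , 442.72472772, 205.90781354],
       [  0.        ,   0.        ,   1.        ]]), 'dist_coeffs': array([0.01557724, 0.        , 0.        , 0.        , 0.        ]), 'eye': array([ 0.29878035, -0.01908641,  1.59545664]), 'rotation': array([[ 0.02971089,  0.98885316, -0.14589959],
       [-0.99952934,  0.03050745,  0.00322474],
       [ 0.00763982,  0.14573511,  0.98929415]])}
top plinth []
top front []
top carousel [([0.5877, 0.0184, 0.002], 0.97)]
top gold_bottle [([0.532, -0.0178, 0.0447], 0.84)]
top lobe [([0.6998, 0.1262, 0.0389], 0.89), ([0.3932, 0.441, 0.0036], 0.26)]
top green_bottle [([0.5453, 0.0644, 0.0463], 0.68)]
side {'intrinsics': array([[492.61278131,   0.        , 285.54847159],
       [  0.        , 492.61278131, 210.5755758 ],
       [  0.        ,   0.        ,   1.        ]]), 'dist_coeffs': array([-0.08463065,  0.        ,  0.        ,  0.        ,  0.        ]), 'eye': array([0.19842339, 1.03525175, 1.0031864 ]), 'rotation': array([[-0.96280814,  0.16882911, -0.21094364],
       [-0.26999076, -0.63086466,  0.72740276],
       [-0.01027013,  0.75730213,  0.65298392]])}
side plinth []
side front []
side carousel [([0.5918, 0.0179, -0.0013], 0.89)]
side gold_bottle [([0.5305, -0.0149, 0.0426], 0.93)]
side lobe []
side green_bottle [([0.545, 0.0659, 0.0453], 0.76), ([0.6003, -0.0575, 0.043], 0.73)]
```

View pics/top0.png

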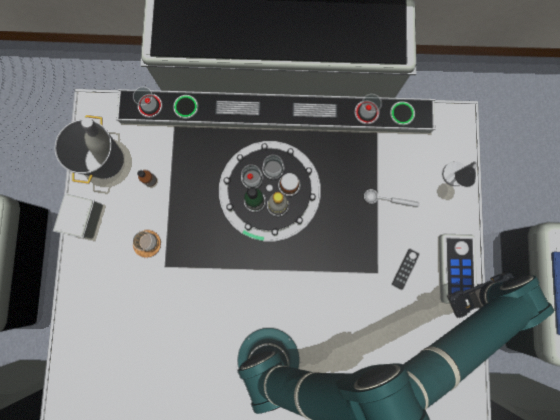

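View pics/side0.png

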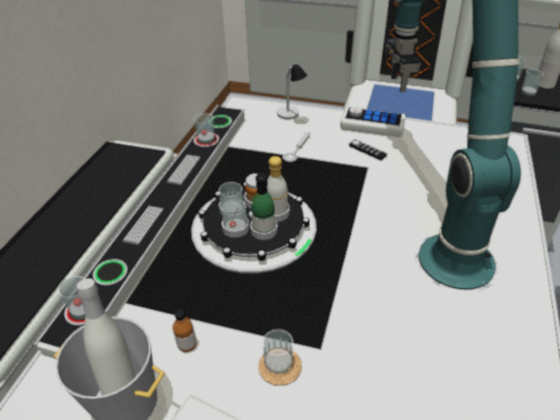

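```bash
cat > h.py <<'E'
import numpy as np, cv2
from station import env, viewer, search_frame, tip_of
from scipy.optimize import least_squares
def rays(c,uv):
    i=viewer.camera_info(c)
    n=cv2.undistortPoints(np.asarray(uv,float).reshape(-1,1,2),i['intrinsics'],i['dist_coeffs'])[:,0]
    return i['eye'],np.c_[n[:,0],-n[:,1],-np.ones(len(n))]@np.asarray(i['rotation']).T
def plane(c,uv,z):
    e,d=rays(c,uv); return e+d*((z-e[2])/d[:,2])[:,None]
def proj(c,P):
    i=viewer.camera_info(c); q=(np.atleast_2d(P)-i['eye'])@np.asarray(i['rotation'])
    q=np.c_[q[:,0],-q[:,1],-q[:,2]]
    return cv2.projectPoints(q,np.zeros(3),np.zeros(3),i['intrinsics'],i['dist_coeffs'])[0][:,0]
def circ(P):
    r=least_squares(lambda x:np.hypot(P[:,0]-x[0],P[:,1]-x[1])-x[2],[P[:,0].mean(),P[:,1].mean(),.18],loss='soft_l1',f_scale=.002)
    return r.x
def plinth(c,save=None):
    p,d=viewer.read_camera(c)
    hsv=cv2.cvtColor(p,cv2.COLOR_RGB2HSV)
    g=(hsv[...,0]>50)&(hsv[...,0]<85)&(hsv[...,1]>90)&(hsv[...,2]>90)
    ys,xs=np.nonzero(g); W=plane(c,np.c_[xs,ys],.010); 
    k=np.hypot(W[:,0]-.59,W[:,1]-.018)<.2
    w=(hsv[...,1][ys,xs]/1.)[k]
    mark=(W[k][:,:2]*w[:,None]).sum(0)/w.sum()
    gray=p.min(2).astype(float); gray[g]=255
    # outer edge: radial scan from approx centre
    E=[]
    c0=np.array([.589,.018])
    for a in np.radians(np.arange(0,360,3)):
        rr=np.arange(.165,.21,.0005)
        P=np.c_[c0[0]+rr*np.cos(a),c0[1]+rr*np.sin(a),np.full(len(rr),.01)]
        uv=proj(c,P).astype(np.float32)
        v=cv2.remap(p.max(2).astype(np.float32),uv[:,0].reshape(1,-1),uv[:,1].reshape(1,-1),cv2.INTER_LINEAR)[0]
        j=np.argmin(np.gradient(cv2.GaussianBlur(v.reshape(1,-1),(0,0),3)[0]))
        if 3<j<len(rr)-3: E.append(P[j])
    cc=circ(np.array(E))
    return cc,mark,k.sum(),p,d
E
python3 - <<'E'
from h import *
for c in('top','side'):
    cc,m,n,p,d=plinth(c)
    v=m-cc[:2];print(c,cc,m,n,np.hypot(*v),np.degrees(np.arctan2(v[1],v[0])))
    for nm in('gold_bottle','cherry_glass','plain_glass','jar','green_bottle'):
        for r in tip_of(c,nm)[:1]:
            b=np.array(r['at'][:2])-cc[:2];print(nm,np.hypot(*b),np.degrees(np.arctan2(b[1],b[0])),r['score'])
    if c=='top': z=cv2.resize(p[130:250,205:335],None,fx=6,fy=5,interpolation=cv2.INTER_CUBIC)
    else: z=cv2.resize(p[140:280,170:340],None,fx=4.5,fy=4.2,interpolation=cv2.INTER_CUBIC)
    cv2.imwrite(f'pics/z_{c}.png',z[:,:,::-1])
E
```

```text
top [0.59053435 0.01579769 0.18539673] [0.42259143 0.06903938] 58 0.17618030839852933 162.41021387432704
gold_bottle 0.06751352966013345 -149.27123471353477 0.65
cherry_glass 0.07050613254084422 59.42349714419718 0.62
plain_glass 0.07335019186780245 -7.833849539468711 0.71
jar 0.06781224156007366 -74.98727172304096 0.84
green_bottle 0.06495153437612088 132.08705667708963 0.9
side [0.59426537 0.01615314 0.18732606] [ 0.54079567 -0.04017557] 251 0.07766551679906171 -133.50842992686208
gold_bottle 0.07526551504724385 -152.67202798330234 0.92
cherry_glass 0.06812964113317684 64.21635605813422 0.73
plain_glass 0.06579295445067769 -7.469644057839905 0.95
jar 0.07241151115337166 -83.54984121028056 0.66
green_bottle 0.07263753066760638 135.90277899093786 0.89
```

View pics/z_top.png

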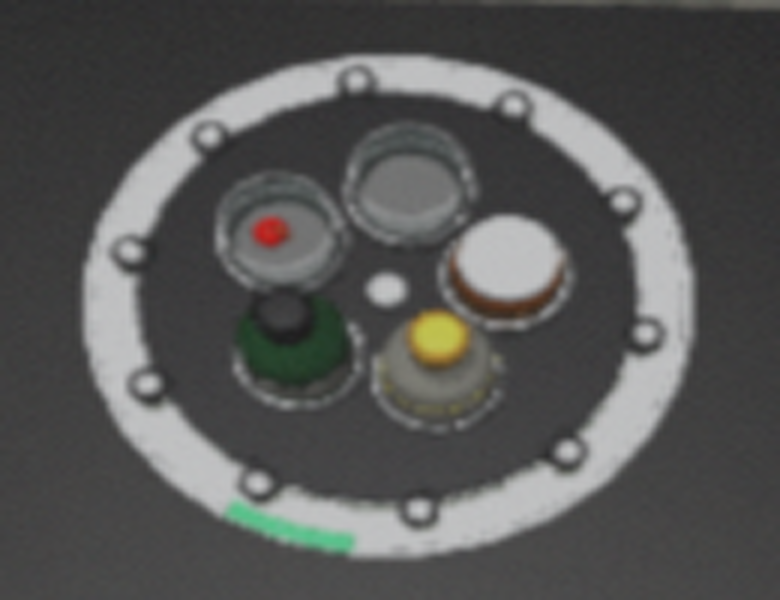

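View pics/z_side.png

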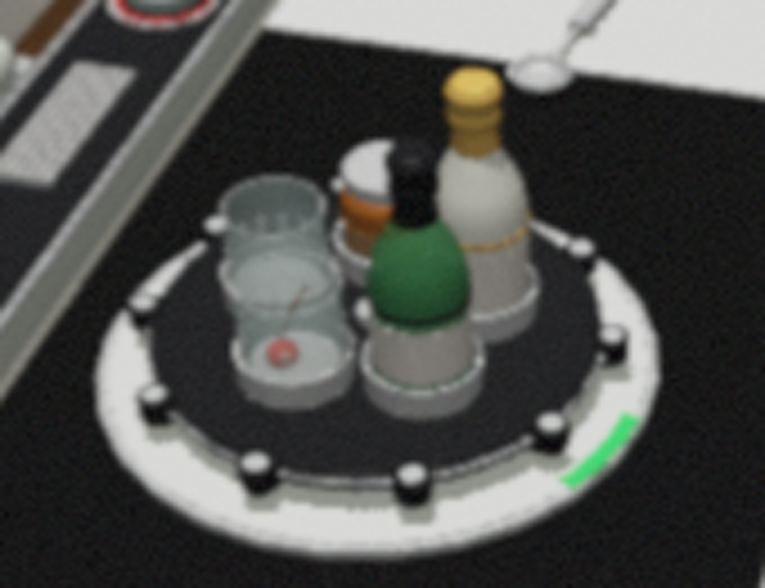

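```bash
cat >> h.py <<'E'
def capcenters(c,p,cc,th0):
    # bright caps: refine each lobe cap by blob centroid near predicted
    g=p.min(2).astype(np.float32); out=[]
    for k in range(10):
        a=np.radians(th0+36*k)
        out.append(proj(c,[[cc[0]+.156*np.cos(a),cc[1]+.156*np.sin(a),.047]])[0])
    return np.array(out)
def phase(c,p,cc,r=.164,z=.046):
    A=np.radians(np.arange(0,360,.5)); S=[]
    for rr in np.arange(r-.003,r+.0031,.001):
        uv=proj(c,np.c_[cc[0]+rr*np.cos(A),cc[1]+rr*np.sin(A),np.full(len(A),z)]).astype(np.float32)
        S.append(cv2.remap(p.max(2).astype(np.float32),uv[:,0].reshape(1,-1),uv[:,1].reshape(1,-1),cv2.INTER_LINEAR)[0])
    S=-np.mean(S,0); f=(S*np.exp(-1j*10*A)).sum()
    return (-np.degrees(np.angle(f))/10)%36, S
E
python3 - <<'E'
from h import *
zc=np.array([(420,510),(568,452),(645,334),(624,202),(514,106),(357,82),(210,137),(131,252),(148,385),(259,484)],float)
uv=zc/[6,5]+[205,130]-.4
for z in(.044,.047,.050):
    P=plane('top',uv,z); cc=circ(P); a=np.degrees(np.arctan2(P[:,1]-cc[1],P[:,0]-cc[0]))%36; print(z,cc,a.round(1),a.mean())
cx,m,n,p,d=plinth('top')
print(phase('top',p,cc)[0],phase('top',p,cx)[0])
# foil top
hsv=cv2.cvtColor(p,cv2.COLOR_RGB2HSV); y=(hsv[...,0]>18)&(hsv[...,0]<32)&(hsv[...,1]>140)&(hsv[...,2]>150)
ys,xs=np.nonzero(y); k=(abs(xs-278)<12)&(abs(ys-197)<12); print(k.sum(),xs[k].mean(),ys[k].mean())
for z in(.236,.239):
    F=plane('top',[[xs[k].mean(),ys[k].mean()]],z)[0]; b=F[:2]-cc[:2]; print(F,np.hypot(*b),np.degrees(np.arctan2(b[1],b[0]))%360)
E
```

```text
0.044 [0.5903586  0.0155126  0.15596362] [8.9 8.7 8.7 8.9 8.9 8.7 8.9 8.8 9.  9. ] 8.848625040285615
0.047 [0.5897948  0.0154457  0.15566203] [8.9 8.7 8.7 8.9 8.9 8.7 8.9 8.8 9.  9. ] 8.848625039112596
0.05 [0.58923099 0.0153788  0.15536045] [8.9 8.7 8.7 8.9 8.9 8.7 8.9 8.8 9.  9. ] 8.848625038431097
8.811585668539673 8.815242040708315
65 277.6 196.83076923076922
[ 0.52760899 -0.01578119  0.236     ] 0.0690522675217128 206.8240495411751
[ 0.52710402 -0.01578848  0.239     ] 0.06950654554222097 206.64157716911015
```

```bash
cat >> h.py <<'E'
C=np.array([.590,.0155])
def pose(phi,r=.165,z=.030,sg=1):
    a=np.radians(phi); t=np.array([np.sin(a),-np.cos(a),0])*sg; y=np.array([0,0,-1.])
    return np.array([C[0]+r*np.cos(a),C[1]+r*np.sin(a),z]), np.c_[np.cross(y,t),y,t]
E
python3 - <<'E'
from h import *
from station import solver,effector
for sg in(1,-1):
    for phi in(279,255,227):
        q=solver.inverse_kinematics(*pose(phi,sg=sg)); print(sg,phi,None if q is None else np.round(q,2))
effector.grasp(5)
s=env.sense();print(s['t'],s['gripper_width'],s['ee_pos'])
E
```

```text
1 279 [ 0.03  0.67  0.2   1.77 -0.19  0.72 -2.65]
1 255 [-0.66  1.13  1.33  1.98 -1.23  1.19 -2.21]
1 227 [ 1.1   1.07 -1.34  2.06  1.21  1.15  1.57]
-1 279 [ 0.51  0.73 -0.46  1.73  0.43  0.78  0.  ]
-1 255 [ 0.51  0.63 -0.4   1.91  0.37  0.68 -0.38]
-1 227 [ 0.42  0.52 -0.33  2.09  0.3   0.57 -0.87]
2.6917 0.0006607462805855364 [ 0.25298285 -0.59875525  0.21460156]
```

Run:
```python
from h import *
p0,R=pose(278.8,sg=-1)
env.movel([.253,-.599,.29],rate=.25)
env.reach([p0[0],p0[1],.22],R)
s=env.sense();print(s['t'],s['ee_pos'],s['joint_positions'].round(2) if hasattr(s['joint_positions'],'round') else s['joint_positions'])
for c in('top','side'):
    p,d=viewer.read_camera(c); z=cv2.resize(p[90:290,160:400] if c=='top' else p[80:290,150:400],None,fx=3,fy=2.8); cv2.imwrite(f'pics/a_{c}.png',z[:,:,::-1])
```

```text
5.2333 [ 0.61492632 -0.14952839  0.22001012] [ 0.59  0.5  -0.56  1.61  0.29  1.11  0.11]
```

View pics/a_side.png

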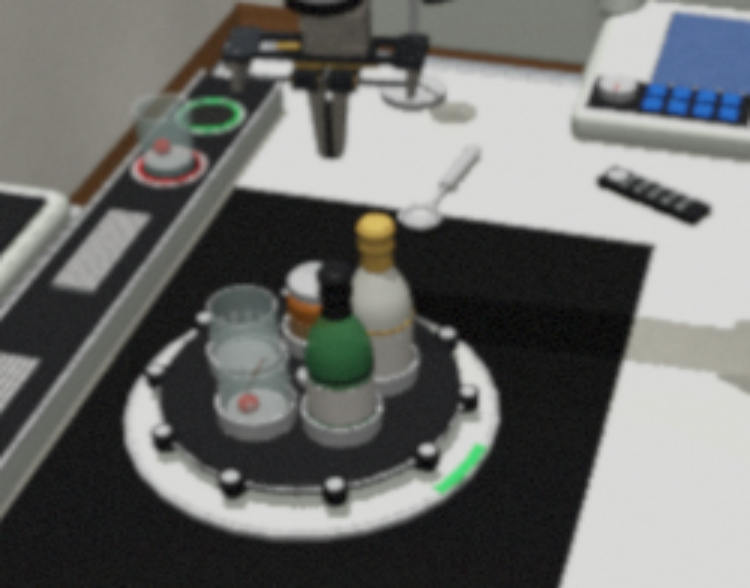

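View pics/a_top.png

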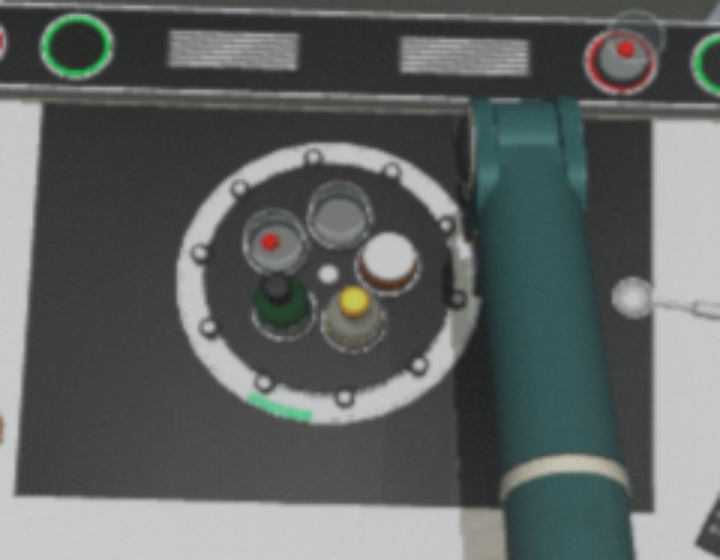

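Run:
```python
from h import *
p0,R=pose(278.8,sg=-1)
env.movel(p0,R,rate=.12)
print(env.sense()['wrist_force'],env.sense()['ee_pos'])
f0=np.array(env.sense()['wrist_force'])
for phi in np.arange(275,234,-4):
    env.movel(*pose(phi,sg=-1),rate=.05); s=env.sense()
    f=np.array(s['wrist_force'])-f0; print(phi,round(s['t'],2),f.round(1))
    if np.linalg.norm(f)>15: break
cx,m,n,p,d=plinth('top'); print(phase('top',p,[.5898,.01545])[0])
cv2.imwrite('pics/b_top.png',cv2.resize(p[130:250,205:335],None,fx=6,fy=5)[:,:,::-1])
p,d=viewer.read_camera('side');cv2.imwrite('pics/b_side.png',cv2.resize(p[80:290,150:400],None,fx=3,fy=2.8)[:,:,::-1])
```

```text
[ 0.00225613 -0.12831962  0.04843471] [ 0.6157857  -0.14767109  0.03078398]
275 7.43 [ 0.6 -0.5 -0.2]
271 7.82 [ 0.2 -0.4 -0.5]
267 8.2 [ 0.4 -0.6 -0.6]
263 8.58 [-0.2  0.4 -0.6]
259 8.97 [ 0.2 -0.3 -0.5]
255 9.35 [-0.9  0.5  0.3]
251 9.73 [ 0.6  0.3 -0.5]
247 10.12 [0.4 0.6 0.1]
243 10.5 [-0.3  0.4  0.7]
239 10.88 [-0.2  0.4 -0.2]
235 11.27 [ 0.5 -0.8 -1.1]
9.291882091039215
```

View pics/b_side.png

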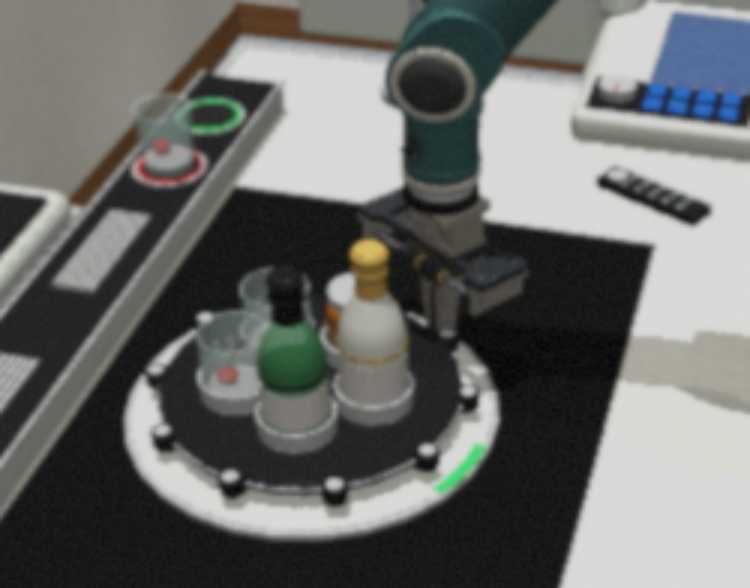

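View pics/b_top.png

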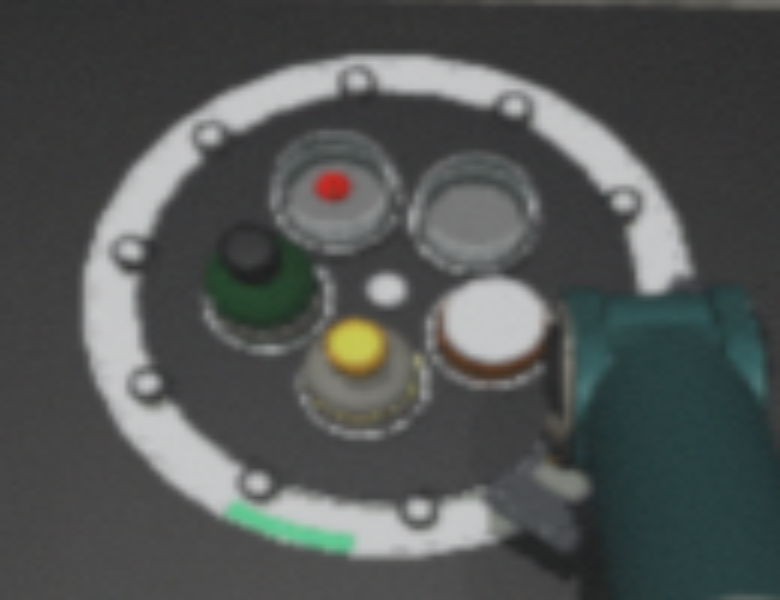

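```bash
cat >> h.py <<'E'
def ph2(c,p,cc,a0=330,span=216):
    A=np.radians(np.arange(a0,a0+span,.5)); S=[]
    for rr in np.arange(.161,.1671,.001):
        uv=proj(c,np.c_[cc[0]+rr*np.cos(A),cc[1]+rr*np.sin(A),np.full(len(A),.046)]).astype(np.float32)
        S.append(cv2.remap(p.max(2).astype(np.float32),uv[:,0].reshape(1,-1),uv[:,1].reshape(1,-1),cv2.INTER_LINEAR)[0])
    S=-np.mean(S,0); S-=S.mean(); f=(S*np.exp(-1j*10*A)).sum()
    return (-np.degrees(np.angle(f))/10)%36
def mark(c,p,cc):
    hsv=cv2.cvtColor(p,cv2.COLOR_RGB2HSV)
    g=(hsv[...,0]>50)&(hsv[...,0]<85)&(hsv[...,1]>70)&(hsv[...,2]>70)
    ys,xs=np.nonzero(g); W=plane(c,np.c_[xs,ys],.010)[:,:2]-cc[:2]
    r=np.hypot(*W.T); k=(r>.155)&(r<.2); w=hsv[ys,xs,1][k]*1.
    v=(W[k]*w[:,None]).sum(0)/w.sum(); a=np.degrees(np.arctan2(W[k][:,1],W[k][:,0]))%360
    return np.hypot(*v),np.degrees(np.arctan2(v[1],v[0])),(a.min()+a.max())/2,k.sum()
def foil(c,p,cc,z=.237):
    hsv=cv2.cvtColor(p,cv2.COLOR_RGB2HSV); y=(hsv[...,0]>18)&(hsv[...,0]<32)&(hsv[...,1]>140)&(hsv[...,2]>150)
    ys,xs=np.nonzero(y); W=plane(c,np.c_[xs,ys],z)[:,:2]-cc[:2]; r=np.hypot(*W.T); k=(r>.05)&(r<.09)
    v=W[k].mean(0); return k.sum(),np.hypot(*v),np.degrees(np.arctan2(v[1],v[0]))%360
E
python3 - <<'E'
from h import *
cc=[.5898,.01545]
for phi in(231.5,228):
    env.movel(*pose(phi,sg=-1),rate=.04)
env.pause(.3)
p,d=viewer.read_camera('top'); print(ph2('top',p,cc)+162-36*0,mark('top',p,cc),foil('top',p,cc))
q,d=viewer.read_camera('side'); cs=plinth('side')[0]; print(cs,mark('side',q,cs)); print(env.sense()['t'],env.sense()['ee_pos'],pose(228)[0])
p0=cv2.imread('pics/top0.png')[:,:,::-1].copy(); print(ph2('top',p0,cc),mark('top',p0,cc),foil('top',p0,cc))
E
```

```text
164.25023696709107 (np.float64(0.17601698537044932), np.float64(162.3961397162361), np.float64(162.06103110432758), np.int64(78)) (np.int64(66), np.float64(0.07028208919730468), np.float64(163.1374406605536))
[0.59494984 0.01640394 0.18725809] (np.float64(0.17622696424502335), np.float64(162.68978015616926), np.float64(162.89706965726452), np.int64(87))
12.6167 [ 0.4795776  -0.10713613  0.02997055] [ 0.47959345 -0.1071189   0.03      ]
9.296208644010418 (np.float64(0.17582091998878935), np.float64(162.29678800054282), np.float64(162.06103110432758), np.int64(77)) (np.int64(65), np.float64(0.06973899435151165), np.float64(206.60676154071004))
```

Run:
```python
from h import *
cc=[.5898,.01545]
env.movel(*pose(226.8,sg=-1),rate=.02); env.pause(.3)
p,d=viewer.read_camera('top'); print(ph2('top',p,cc)+162-.45,foil('top',p,cc))
# back off along the rim, then up
env.movel(*pose(232,sg=-1),rate=.04)
x,R=pose(232,sg=-1); x[2]=.2
env.movel(x,R,rate=.15)
env.movel([.45,-.33,.28],rate=.25)
env.pause(.3)
p,d=viewer.read_camera('top');P,_,_,_,_=plinth('top')
f=phase('top',p,cc)[0];print('full',f,f+162,foil('top',p,cc),mark('top',p,cc),P)
for n in('gold_bottle','carousel'):
  for r in tip_of('top',n)[:1]: print(n,r)
cv2.imwrite('pics/c_top.png',cv2.resize(p[130:250,205:335],None,fx=6,fy=5)[:,:,::-1])
q,d=viewer.read_camera('side');cs=plinth('side')[0];print(foil('side',q,cs),mark('side',q,cs));cv2.imwrite('pics/c_side.png',cv2.resize(q[80:290,150:400],None,fx=3,fy=2.8)[:,:,::-1])
print(env.sense()['t'])
```

```text
162.87946354742672 (np.int64(69), np.float64(0.06992491236252504), np.float64(162.53421384543404))
full 0.8642310490073518 162.86423104900734 (np.int64(71), np.float64(0.0697748504415135), np.float64(162.62242314171377)) (np.float64(0.17593869084204655), np.float64(162.3977209758591), np.float64(162.06103110432758), np.int64(77)) [0.59051083 0.01580237 0.18540267]
gold_bottle {'at': [0.5272, 0.0347, 0.0444], 'score': 0.75}
carousel {'at': [0.5919, 0.0184, 0.0005], 'score': 0.78}
(np.int64(39), np.float64(0.07564551441679067), np.float64(157.06168677199977)) (np.float64(0.17461753874292887), np.float64(162.66594753076896), np.float64(229.92279195767458), np.int64(88))
16.7833
```

View pics/c_top.png

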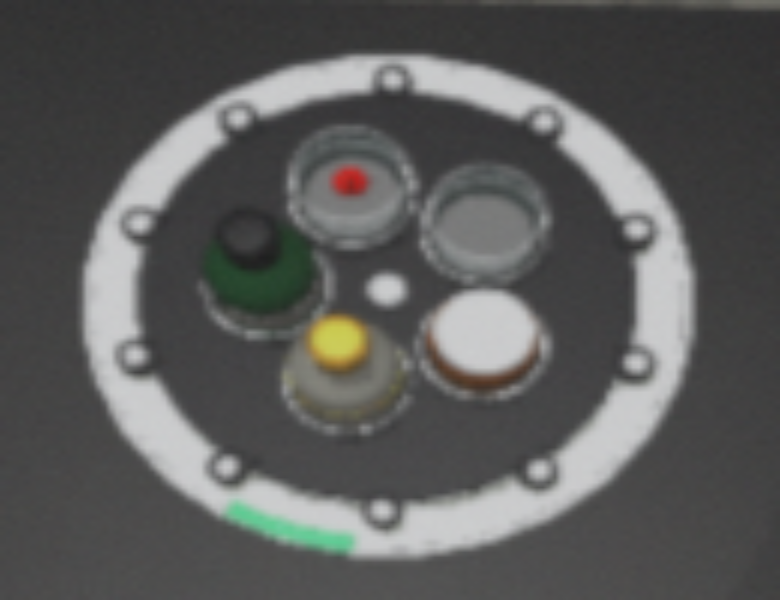

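View pics/c_side.png

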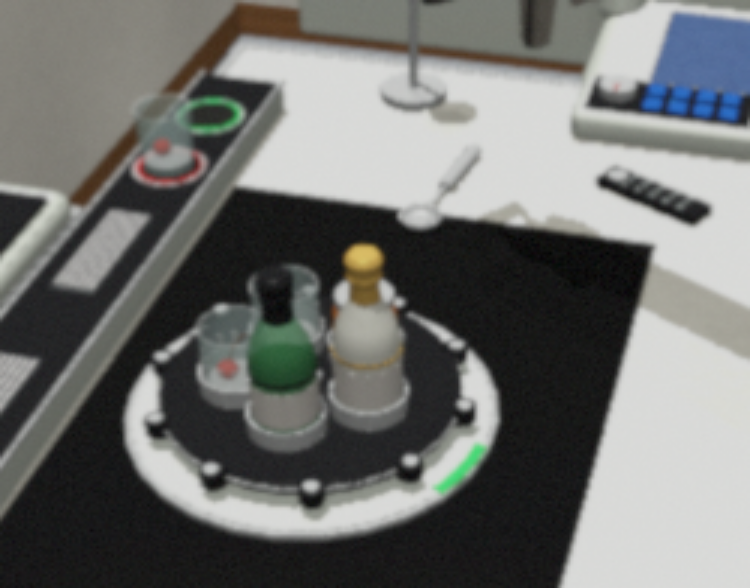

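Run:
```python
from station import workorder,env
print(env.sense()['ee_pos'],env.sense()['t']); workorder.finish_job()
```

```text
[ 0.45000575 -0.32999367  0.28003487] 16.7833
the job is handed in; nothing more can be done
```

I turned the carousel about 44° clockwise by pushing one rim lobe with the shut fingers. The gold-foil bottle now stands at the front, in line with the green mark. I then backed the fingers off, lifted the hand clear and handed the job in at 16.8 s. No verdict came back.

- **Alignment, top camera:** with the hand clear, the bottle is at 162.6° from its foil and 162.9° from the lobes. The green mark is at 162.4°. The difference is about 0.5° or less, roughly 0.6 mm at the bottle.
- **Alignment, side camera:** it puts the mark at 162.7°. Its own foil bearing read 157°, which disagrees. I set that one aside because that camera sees the side of the foil rather than its top, and the other readings agreed.
- **Other things:** the last pictures show the bottles, glasses and jar upright in their collars. The spoon and remote look undisturbed. The side glass and bitters were outside the cropped pictures I viewed, but the arm never went near them.
- **Forces:** the wrist force readings taken between push steps stayed under about 2 N.

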